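# Bring the wheel's valve to the top on the service stand

## Robot

A 7-joint arm with a two-finger parallel gripper is mounted at the origin on a cart in front of the work surface, level with it; the furniture and walls round the work are solid. World frame = base frame: x ahead of the robot, y to its left, z up, the work surface at z = 0. Lengths are in m, angles in rad, forces in N, time in s.
With the tool pointing down it reaches from about 0.425 to 0.925 m from the base axis. Payload 6.8 kg.
Tool frame: the origin (TCP) lies midway between the tips of the shut fingers; the grasp point (between the pads) lies 19 mm behind it; z points along the fingers, y is the line along which they close (so a half turn about z gives the same grasp; the last joint's range is limited). The gripper opens to 85 mm and grips with 20 to 120 N. Pads are 22 mm wide; open, the fingers measure 114 mm over their backs; the gripper's body (76 mm by 85 mm) begins 54 mm behind the grasp point. The pads swing forward as they close: fully open they stand 13 mm farther back than shut.
Start: joints at [1.105, 0.477, 0.022, 1.555, -0.011, 1.109, -0.083], TCP at [0.236, -0.632, 0.231] pointing down, gripper open.
Joint ranges: [-2.96, 2.96], [-0.34, 2.1], [-1.41, 1.46], [0.24, 2.44], [-1.37, 4.51], [0.17, 1.92], [-2.96, 2.96]. Speed limits (rad/s): [2.39, 2.39, 3.14, 3.14, 3.14, 3.14, 3.14].

## Interface

Orientations are given as a rotation vector (axis times angle).
In Python, from bench import r gives the robot as it stands. The module is installed in compiled form; this text tells all that it offers.
- The arm moves only by the tool apply_moves, never from a script. Its argument "rows" is a list of rows, each a list of 6 numbers: the shift along the tool's x, y, z scaled (see below), then the turn, a rotation vector about the tool's x, y, z scaled (see below). A call has 1 to 5 rows; each row is the pose to reach, as a shift and turn from the pose commanded when the call began, along the tool's axes at that moment; what a row does not reach only later rows make up. The controller multiplies each number of a shift by 0.25 m and each number of a turn by 90 degrees. A row lasts 1/8 s, in which the tool goes at most 62.5 mm and 10.7 degrees, less where a joint would pass 70% of its speed; a pose out of reach is approached as far as the arm can. A call with a number of a shift or a turn outside -1 to 1 is refused whole. A call with a gripper value outside its range is refused whole. "claw" is the opening, from 0 (shut) to 1 (fully open), set as the call begins (left out, the last holds). The fingers move at their own pace and stop on an object; "newtons" is the grip in N (left out, the last holds). Time passes only in rows, so rows that repeat a pose let the fingers close. It gives the time, the measured TCP pose, the force, the opening and the grip force at its end, in the units of the state.
- r.get_obs(): the state, without advancing time (a new reading comes with each control period).
- r.grab_frame(name): name is "scene" or "top" or "wrist"; returns a dict with "pixels" (480x640x3 uint8, red, green, blue), "intrinsics" (3x3 intrinsics, pixels), "dist" ([k1, k2, p1, p2, k3] as OpenCV has them; the pictures are not rectified), "eye" and "attitude" of the camera in the world. Camera axes: x right, y up, looking along -z (the intrinsics and any distortion apply to the point x, -y, -z); pixel columns grow to the right and rows downward; lengths in m; the calibration is good to about 2 mm. A picture is of the moment at which its call begins. There is no depth.
- r.hand_in(): hands the job in; it is judged then, once.
Trained networks look in a picture, given as the dict that the camera call returned (one of the last four; its "shot" number tells which), for a name from the list of things; names that differ only in an ending like _2 or _b are one class to them, and where a whole thing is asked for, a point or a joint stands for the part that bears it (a point fixed in the world has none). Each returns a list of dicts, best first, with "conf" (0 to 1); they miss things now and then, are a little off and sometimes report something else, mostly with a low value. They report only what shows in the picture. A call takes as long as a camera call.
- r.search_frame(picture, thing): "rect" ([left, top, width, height] in pixels, round what is visible of it).
- r.outline_of(picture, thing): "pixels" (480x640 bool, what is visible of it) and "rect" ([left, top, width, height] in pixels, round what is visible of it).
- r.landmark_of(picture, thing): "point" ([column, row] in pixels: a listed point, or the origin of a listed thing).
The state is a dict: "clock": time; "joints": joint angles; "qvel": joint speeds; "tau": joint torques, N m; "tcp_pos": TCP position; "orientation": TCP orientation; "contact_force": force on the tool from outside, world axes, zero at the start; "moment": the same for the moment, N m; "grip_width": finger opening in m; "gripper_force": force on a finger pad.
Only numpy, scipy, OpenCV 4.12 (cv2) and the standard library are available. Lean on these libraries where they do the work, as an engineer would, in place of code of your own. Each camera call takes 0.05 s, during which the arm holds its last target. There are 200 camera calls.

## Task

Tyre sealant has just gone into the wheel on the blue stand, and it has to drain away from the valve before any air is let out: turn the wheel by pushing on its spokes with the fingertips, going on to the next spoke when one has gone as far as it will take you, until the green-capped valve is straight up at twelve o'clock, right above the axle, and leave the wheel standing still like that. Push gently and without spinning the wheel fast; grip nothing, do not push on the tyre, its rim or the valve, and leave the loose things on the bench where they are.

Things in the scene. Friction and masses are not known exactly. Their poses are not given: they have to be found in the camera images.
- wheel (a joint): turn of the wheel, rad: 0 or 6.283 = valve straight up, at the top. Grows as the wheel turns clockwise seen from its front (the robot's side): at +1.57 the valve is at three o'clock, to the robot's right. It may go past 6.283 or below 0 (stops at -12.6 and 12.6). The hub drags (0.15 N m, about 2 N on a spoke 70 mm out): the wheel stays wherever it is left and coasts little
- wheel_axis (a point): centre of the wheel on its axle, 195 mm above the bench; turns with the wheel: x along the axle toward the post behind, z from the axle to the valve. The wheel is 302 mm across outside; black hub 42 mm in diameter, reaching with its cap 41 mm ahead of the centre plane; open windows between the spokes from the hub out to the rim's inside at 118 mm radius
- stand: blue stand screwed to the bench. Origin on the bench right below the wheel's centre; the wheel's centre plane is its y-z plane; x points from the wheel's front (robot's side) through the axle to the post, z up. Base plate 160x200x8 mm, x = -60 to 100 mm; post 40x40 mm, 238 mm high, x = 40 to 80 mm, with a boss from x = 28 mm. Nothing stands in front of the wheel
- spokes: five straight grey spokes with black inlays, at 36, 108, 180, 252 and 324 degrees clockwise from the valve seen from the front. Each 14 mm wide, from hub to rim, and 26 mm thick along the axle: its front is 30 mm ahead of the wheel's centre plane at the hub, sloping back to 14 mm at the rim. Origin at the wheel's centre, axes as wheel_axis
- tyre: black tyre with the rim it sits on, 302 mm outside, 118 mm inside radius, 29 mm thick along the axle (14.5 mm to either side of the centre plane), not to be pushed. Origin at the centre of the wheel, axes as wheel_axis
- valve: valve stem that sticks inward from the rim toward the hub in the wheel's centre plane, 9 mm brass stem with a 13 mm green cap, its inner end 83 mm from the axle; not to be pushed. Origin at the centre of the wheel; z axis toward the valve
- valve_cap (a point): middle of the green valve cap, 91 mm from the axle
- sealant_bottle: milky squeeze bottle with nozzle, 64 mm wide, 160 mm high, standing loose; origin under its centre. Leave alone
- spanner_17: open-ended spanner, 27x189x7 mm, lying loose in front of the stand; origin under its centre, long axis y. Leave alone
- nut_m20: hex nut, 30x34x16 mm, loose in front of the stand; origin under its centre. Leave alone
- pliers: pliers with red grips, 58x179x14 mm, lying loose on the left; origin under their centre. Leave alone
- tape_roll_black: roll of black tape, 62 mm wide, 18 mm high, loose on the right; origin under its centre. Leave alone
- blue_bottle: small blue bottle with red cap, 41 mm wide, 72 mm high, loose to the left of the wheel; origin under its centre. Leave alone

How it is judged:
On the way:
1. the fingers push on a spoke (contact force between the fingers and spokes above 0.4 N).
At the end, for the whole second after the job is handed in: the valve is at the top of the wheel, within 0.12 rad (7 degrees) of straight above the axle; the wheel is at rest (under 0.05 rad/s); no loose thing is more than 30 mm from where it stood (angle between valve_cap's own z axis and vertical below 0.12 rad and velocity of joint wheel between -0.05 and 0.05 rad/s and distance of each of sealant_bottle, spanner_17, nut_m20, pliers, tape_roll_black, blue_bottle from where it was at the start of the episode below 0.03 m); the robot touches nothing.
It fails at once if the tyre or its rim is pushed (over 3 N) (contact force between any of the fingers, the arm and tyre above 3 N).
It fails at once if the valve is pushed (over 3 N) (contact force between any of the fingers, the arm and valve above 3 N).
It fails at once if a spoke is gripped or pressed hard (over 55 N) (contact force between the fingers and spokes above 55 N).
It fails at once if the wheel is spun (faster than 6 rad/s) (velocity of joint wheel above 6 rad/s or velocity of joint wheel below -6 rad/s).
It fails at once if a loose thing is lifted or shifted by more than 30 mm (distance of any of sealant_bottle, spanner_17, nut_m20, pliers, tape_roll_black, blue_bottle from where it was at the start of the episode above 0.03 m).
It also fails if it takes over 61 s, if anything falls off the work surface, if the arm or the gripper's body presses on something with over 40 N, if the wrist force passes 120 N, or if a joint passes its speed limit or range.

## Working session

There is one attempt and no reset: what is moved stays moved. The work goes in short steps, Python scripts to look and compute and a tool call to move; the robot and the scene stay as the last step left them, time stands still between calls to the robot, and variables do not carry over. Pictures are saved under pics/ and viewed, at most 10 in all, crops included, and the job is handed in when it is done.

Besides the shell and the picture viewer there is one more tool, called after "Call:" as a command line: name --pt "numbers of a row" for each row, then --argument value for the rest. apply_moves: Moves the arm, as the interface text tells. Its arguments: {"type":"object","properties":{"rows":{"type":"array","items":{"type":"array","items":{"type":"number"}}},"claw":{"type":"number"},"newtons":{"type":"number"}},"required":["rows"]}

```bash
mkdir -p pics; cat > h.py <<'E'
import numpy as np, cv2
from scipy.spatial.transform import Rotation as R
from bench import r
def proj_ray(f,px):
    K=np.array(f["intrinsics"]);d=np.array(f["dist"])
    u=cv2.undistortPoints(np.array([[px]],float),K,d)[0,0]
    A=np.array(f["attitude"]); A=A if A.shape==(3,3) else R.from_rotvec(A).as_matrix()
    v=A@np.array([u[0],-u[1],-1.]); return np.array(f["eye"]),v/np.linalg.norm(v)
def onz(f,px,z):
    e,v=proj_ray(f,px); return e+v*(z-e[2])/v[2]
def tri(L):
    A=np.zeros((3,3));b=np.zeros(3)
    for e,v in L:
        P=np.eye(3)-np.outer(v,v);A+=P;b+=P@e
    return np.linalg.solve(A,b)
E
python3 - <<'E'
from h import *
s=r.get_obs();print({k:np.round(v,3) for k,v in s.items()})
fs={n:r.grab_frame(n) for n in("scene","top")}
rays={}
for n,f in fs.items():
    cv2.imwrite(f"pics/{n}0.png",f["pixels"][:,:,::-1]); print(n,np.round(f["eye"],3),np.shape(f["attitude"]))
    for t in("wheel_axis","valve_cap","stand","sealant_bottle","spanner_17","nut_m20","pliers","tape_roll_black","blue_bottle"):
        o=r.landmark_of(f,t)
        if o:
            p=o[0]["point"];rays.setdefault(t,[]).append(proj_ray(f,p));print(t,round(o[0]["conf"],2),np.round(p),np.round(onz(f,p,0),3))
for t,L in rays.items():
    if len(L)>1: print(t,np.round(tri(L),3))
E
```

```text
{'clock': np.float64(0.0), 'joints': array([ 1.105,  0.478,  0.022,  1.556, -0.012,  1.109, -0.083]), 'qvel': array([ 0.   , -0.001, -0.001, -0.   ,  0.002, -0.001, -0.002]), 'tau': array([-1.0000e-03, -5.9646e+01,  1.6080e+00, -2.8120e+01,  1.2000e-02,
        9.0000e-03, -0.0000e+00]), 'tcp_pos': array([ 0.236, -0.632,  0.23 ]), 'orientation': array([-3.09e+00, -5.59e-01,  1.00e-03]), 'contact_force': array([-0.506,  1.389,  0.339]), 'moment': array([ 0.013, -0.002, -0.009]), 'gripper_force': np.float64(0.0), 'grip_width': np.float64(0.086)}
scene [-0.126  0.795  0.962] (3,)
wheel_axis 0.61 [325. 201.] [ 0.809 -0.283  0.   ]
valve_cap 0.38 [352. 189.] [ 0.791 -0.401 -0.   ]
stand 0.6 [328. 260.] [ 0.609 -0.065  0.   ]
sealant_bottle 0.77 [383. 214.] [ 0.625 -0.351  0.   ]
spanner_17 0.89 [332. 346.] [0.395 0.166 0.   ]
nut_m20 0.65 [393. 296.] [ 0.388 -0.069  0.   ]
pliers 0.83 [250. 413.] [0.406 0.419 0.   ]
tape_roll_black 0.78 [424. 254.] [ 0.42  -0.266 -0.   ]
blue_bottle 0.63 [227. 348.] [0.576 0.335 0.   ]
top [0.085 0.138 1.626] (3,)
wheel_axis 0.88 [336. 197.] [ 0.673 -0.089  0.   ]
stand 0.86 [334. 218.] [ 0.604 -0.059  0.   ]
sealant_bottle 0.89 [416. 188.] [ 0.626 -0.354  0.   ]
spanner_17 0.61 [283. 295.] [0.408 0.169 0.   ]
nut_m20 0.39 [358. 279.] [ 0.389 -0.072  0.   ]
pliers 0.8 [204. 320.] [0.4   0.423 0.   ]
tape_roll_black 0.51 [414. 256.] [ 0.407 -0.266  0.   ]
blue_bottle 0.66 [215. 261.] [0.574 0.347 0.   ]
wheel_axis [ 0.605 -0.057  0.203]
stand [ 0.602 -0.057  0.009]
sealant_bottle [ 0.628 -0.356 -0.004]
spanner_17 [ 0.403  0.167 -0.003]
nut_m20 [ 0.39  -0.073 -0.004]
pliers [0.399 0.422 0.01 ]
tape_roll_black [ 0.411 -0.262  0.005]
blue_bottle [0.568 0.343 0.015]
```

View pics/scene0.png

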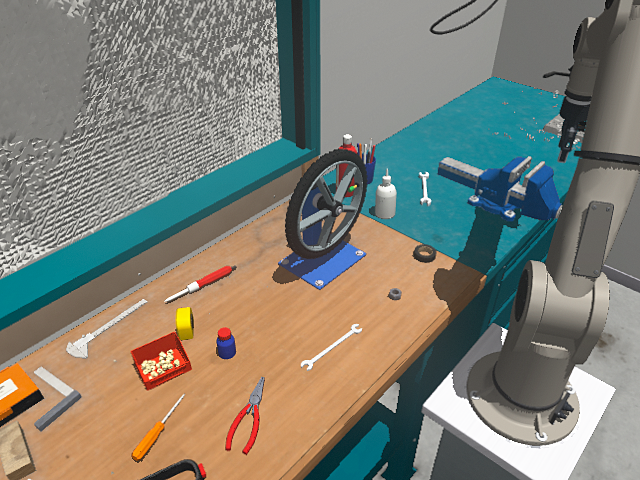

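View pics/top0.png

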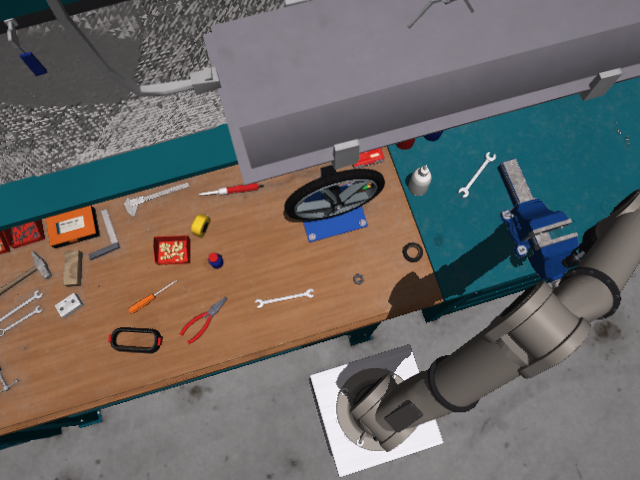

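```bash
python3 - <<'E'
import cv2
a=cv2.imread("pics/scene0.png")[130:300,250:420];b=cv2.imread("pics/top0.png")[140:260,270:400]
a=cv2.resize(a,(600,600),interpolation=3)[:, :];cv2.imwrite("pics/c1.png",a)
b=cv2.resize(b,None,fx=4.6,fy=4.6,interpolation=3);cv2.imwrite("pics/c2.png",b)
E
```

```text
(no output)
```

View pics/c1.png

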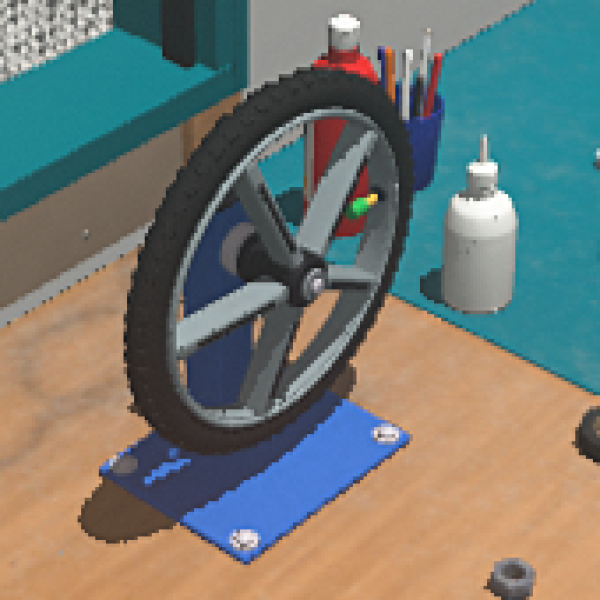

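View pics/c2.png

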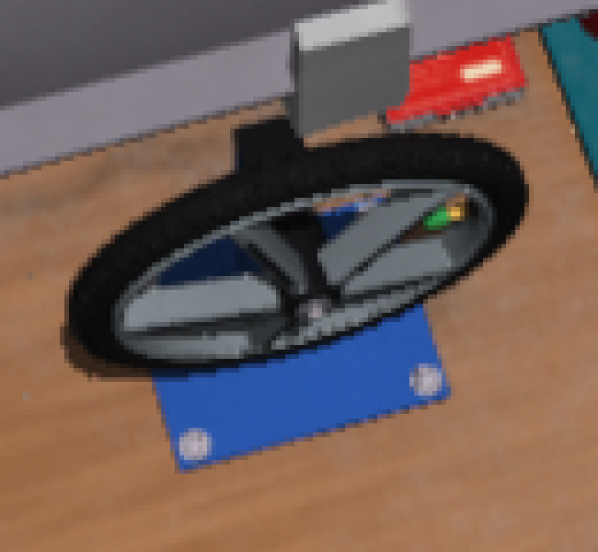

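```bash
cat >> h.py <<'E'
def onplane(f,px,p0,n):
    e,v=proj_ray(f,px); return e+v*(np.dot(p0-e,n)/np.dot(v,n))
E
python3 - <<'E'
from h import *
S=r.grab_frame("scene");T=r.grab_frame("top")
c=[onz(S,p,.008) for p in((320.3,289.2),(365.6,253.8),(278.3,263.2))]+[onz(T,p,.008) for p in((309.6,241.7),(367.6,226.5))]
print(np.round(c,3))
for a,b in((c[0],c[1]),(c[3],c[4])):
    d=b-a;print("len",np.linalg.norm(d[:2]),"yaw",np.arctan2(d[0],-d[1]), "origin",(a+b)/2+0.06*np.array([-d[1],d[0],0])/np.linalg.norm(d[:2]))
d=(c[1]-c[0]+c[4]-c[3]);yaw=np.arctan2(d[0],-d[1])
x=np.array([np.cos(yaw),np.sin(yaw),0]);y=np.array([-x[1],x[0],0])
print("yaw",yaw)
for P0 in ((.605,-.057,.195),):
  for n,f,p in(("S",S,(353.4,188.1)),("T",T,(270+438/4.6,140+217/4.6))):
    q=onplane(f,p,np.array(P0),x)-P0; print(n,np.round(q,3),"r",np.linalg.norm(q),"ang",np.degrees(np.arctan2(-(q@y),q[2])))
E
```

```text
[[ 0.54   0.045  0.008]
 [ 0.54  -0.15   0.008]
 [ 0.697  0.044  0.008]
 [ 0.547  0.04   0.008]
 [ 0.542 -0.154  0.008]]
len 0.194729078301769 yaw 0.0019650217235870683 origin [ 0.60007177 -0.0523233   0.008     ]
len 0.19433643161854966 yaw -0.026896343761943945 origin [ 0.60484923 -0.0588096   0.008     ]
yaw -0.012451096497474133
S [-0.001 -0.104  0.001] r 0.10439462467263162 ang 89.24155647448333
T [-0.001 -0.093  0.007] r 0.09365193099761192 ang 85.58330251286311
```

```bash
cat >> h.py <<'E'
def Rt(tilt,az=0,roll=0):
    # tool z ahead, tilted down by tilt deg; tool y up
    z=np.array([1.,0,0]);y=np.array([0,0,1.]);x=np.cross(y,z)
    return R.from_euler("z",az,degrees=True)*R.from_euler("y",tilt,degrees=True)*R.from_matrix(np.c_[x,y,z])*R.from_euler("z",roll,degrees=True)
def plan(pos,Rg,n=5):
    s=r.get_obs();R0=R.from_rotvec(s["orientation"])
    d=R0.inv().apply(np.array(pos)-s["tcp_pos"])/.25
    w=(R0.inv()*Rg).as_rotvec()/(np.pi/2)
    print("t",round(s["clock"],2),"tcp",np.round(s["tcp_pos"],4),"z",np.round(R0.as_matrix()[:,2],2),"y",np.round(R0.as_matrix()[:,1],2),"F",np.round(s["contact_force"],1),"q",np.round(s["joints"],2))
    print("row",np.round(d,3),np.round(w,3))
E
python3 - <<'E'
from h import *
plan((.38,-.25,.36),Rt(45,-20))
plan((.38,-.25,.36),Rt(45,-20,90))
E
```

```text
t 1.1 tcp [ 0.2364 -0.6323  0.2313] z [ 0. -0. -1.] y [ 0.35 -0.94  0.  ] F [ 0.1 -0.   0.1] q [ 1.1   0.48  0.02  1.56 -0.01  1.11 -0.08]
row [ 1.073 -1.231 -0.515] [-0.468  0.216 -0.521]
t 1.1 tcp [ 0.2364 -0.6323  0.2313] z [ 0. -0. -1.] y [ 0.35 -0.94  0.  ] F [ 0.1 -0.   0.1] q [ 1.1   0.48  0.02  1.56 -0.01  1.11 -0.08]
row [ 1.073 -1.231 -0.515] [-0.177  0.479  0.426]
```

Call:
apply_moves --pt "0.1 -0.12 -0.2 -0.06 0.03 -0.07" --pt "0.25 -0.28 -0.35 -0.12 0.06 -0.14" --pt "0.4 -0.46 -0.4 -0.19 0.09 -0.21" --pt "0.55 -0.63 -0.45 -0.25 0.12 -0.28" --pt "0.7 -0.8 -0.5 -0.31 0.14 -0.35" --claw 0

```text
clock: 1.72
tcp_pos: [0.3307, -0.3818, 0.3572]
orientation: [2.393, 1.192, 0.411]
contact_force: [0.8, -0.7, 1.2]
grip_width: 0.0
gripper_force: 0.0
```

```bash
python3 - <<'E'
from h import *
plan((.38,-.22,.36),Rt(40,-15))
E
```

```text
t 1.73 tcp [ 0.3307 -0.3818  0.3572] z [ 0.44 -0.25 -0.86] y [ 0.68 -0.54  0.5 ] F [ 0.8 -0.7  1.2] q [ 1.08 -0.15 -0.21  2.12 -0.33  0.69  0.43]
row [ 0.639 -0.207 -0.082] [-0.209  0.117 -0.207]
```

```bash
python3 - <<'E'
from h import *
plan((.50,-.1,.42),Rt(40,-5))
E
```

```text
t 1.73 tcp [ 0.3307 -0.3818  0.3572] z [ 0.44 -0.25 -0.86] y [ 0.68 -0.54  0.5 ] F [ 0.8 -0.7  1.2] q [ 1.08 -0.15 -0.21  2.12 -0.33  0.69  0.43]
row [ 1.325 -0.018 -0.194] [-0.202  0.189 -0.292]
```

Call:
apply_moves --pt "0.2 0 -0.04 -0.03 0.03 -0.04" --pt "0.4 0 -0.08 -0.06 0.06 -0.09" --pt "0.6 0 -0.11 -0.09 0.09 -0.13" --pt "0.8 0 -0.15 -0.12 0.11 -0.18" --pt "1.0 -0.01 -0.18 -0.15 0.14 -0.22"

```text
clock: 2.35
tcp_pos: [0.4593, -0.1716, 0.4112]
orientation: [1.938, 1.525, 0.671]
contact_force: [0.9, -0.3, 0.1]
grip_width: 0.0003
gripper_force: 0.0
```

```bash
python3 - <<'E'
from h import *
plan((.52,-.06,.38),Rt(25,0))
plan((.52,-.06,.38),Rt(25,0,90))
E
```

```text
t 2.35 tcp [ 0.4593 -0.1716  0.4112] z [ 0.69 -0.13 -0.71] y [ 0.68 -0.18  0.71] F [ 0.9 -0.3  0.1] q [ 0.68 -0.34 -0.29  2.24 -0.48  0.49  0.47]
row [ 0.484 -0.003  0.198] [-0.219  0.104 -0.1  ]
t 2.35 tcp [ 0.4593 -0.1716  0.4112] z [ 0.69 -0.13 -0.71] y [ 0.68 -0.18  0.71] F [ 0.9 -0.3  0.1] q [ 0.68 -0.34 -0.29  2.24 -0.48  0.49  0.47]
row [ 0.484 -0.003  0.198] [-0.088  0.248  0.887]
```

```bash
cat > fk.py <<'E'
import numpy as np
from scipy.spatial.transform import Rotation as R
def fk(p,q,sg):
    # p: c1, shoulder xyz(3), a-z elbow(3), wrist(3), tool(3), c7 ; returns pos,R,elbow,wrist
    rz=lambda a:R.from_euler("z",a);ry=lambda a:R.from_euler("y",a)
    A=rz(sg[0]*q[0]+p[0]);o=A.apply([p[1],p[2],p[3]])
    A=A*ry(q[1])*rz(sg[1]*q[2]+p[12]);e=o+A.apply([p[4],p[5],p[6]])
    A=A*ry(q[3])*rz(sg[2]*q[4]+p[13]);w=e+A.apply([p[7],p[8],p[9]])
    A=A*ry(q[5])*rz(sg[3]*q[6]+p[11]);t=w+A.apply([0,0,p[10]])
    return t,A,e,w,
E
cat > fit.py <<'E'
import itertools,pickle
from fk import *
from scipy.optimize import least_squares
D=[([1.105,.4775,.022,1.5557,-.0115,1.109,-.083],[.2364,-.6323,.2313],R.from_rotvec([-3.09,-.559,.001])),
([1.08,-.15,-.21,2.12,-.33,.69,.43],[.3307,-.3818,.3572],R.from_rotvec([2.393,1.192,.411])),
([.68,-.34,-.29,2.24,-.48,.49,.47],[.4593,-.1716,.4112],R.from_rotvec([1.938,1.525,.671]))]
best=[]
for sg in itertools.product((1,-1),repeat=4):
  for c1 in(0,1.57,-1.57,3.14):
   for c7 in(0,1.57,-1.57,3.14):
    p0=np.array([c1,0,0,.35,0,0,.42,0,0,.4,.25,c7,0,0])
    def f(p):
        E=[]
        for q,t,Q in D:
            a,A,_,_=fk(p,q,sg);E+=list((a-t)/.005)+list((A.inv()*Q).as_rotvec()/.01)
        return np.r_[E,(p-p0)[[1,2,4,5,7,8]]/.05,(p-p0)[[3,6,9,10]]/.2,(p-p0)[[12,13]]/.01]
    s=least_squares(f,p0);best.append((s.cost,sg,s.x))
best.sort(key=lambda b:b[0])
for b in best[:4]: print(round(b[0],2),b[1],np.round(b[2],3))
pickle.dump(best[0],open("m.pkl","wb"))
E
python3 fit.py
```

```text
0.81 (-1, -1, -1, -1) [ 3.000e-03 -1.000e-03 -2.400e-02  2.950e-01  1.200e-02 -2.200e-02
  5.320e-01  6.000e-03 -1.800e-02  4.690e-01  3.160e-01  1.576e+00
 -1.000e-03  0.000e+00]
0.81 (-1, -1, -1, -1) [ 3.000e-03 -1.000e-03 -2.400e-02  2.950e-01  1.200e-02 -2.200e-02
  5.320e-01  6.000e-03 -1.800e-02  4.690e-01  3.160e-01  1.576e+00
 -1.000e-03  0.000e+00]
0.81 (-1, -1, -1, -1) [ 6.286e+00 -1.000e-03 -2.400e-02  2.950e-01  1.200e-02 -2.200e-02
  5.320e-01  6.000e-03 -1.800e-02  4.690e-01  3.160e-01  1.576e+00
 -1.000e-03  0.000e+00]
0.81 (-1, -1, -1, -1) [ 3.000e-03 -1.000e-03 -2.400e-02  2.950e-01  1.200e-02 -2.200e-02
  5.320e-01  6.000e-03 -1.800e-02  4.690e-01  3.160e-01  1.576e+00
 -1.000e-03  0.000e+00]
```

```bash
cat > ik.py <<'E'
import pickle
from fk import *
from scipy.optimize import least_squares
_,sg,P=pickle.load(open("m.pkl","rb"))
lo=np.array([-2.96,-.34,-1.41,.24,-1.37,.17,-2.96])+.02;hi=np.array([2.96,2.1,1.46,2.44,4.51,1.92,2.96])-.02
def ik(pos,z,q0,Rg=None,reg=.02):
    def f(q):
        t,A,_,_=fk(P,q,sg)
        o=(A.inv()*Rg).as_rotvec() if Rg is not None else A.as_matrix()[:,2]-z
        return np.r_[(t-pos)/.01,o/.02,reg*(q-q0)]
    s=least_squares(f,np.clip(q0,lo+1e-3,hi-1e-3),bounds=(lo,hi));t,A,e,w=fk(P,s.x,sg)
    return s.x,np.linalg.norm(t-pos),A,e,w
E
python3 - <<'E'
from ik import *
qc=np.array([.68,-.34,-.29,2.24,-.48,.49,.47]);rng=np.random.default_rng(0)
for tilt in (0,15,30,40,50):
  for az in(-25,0,25):
    T,a=np.radians([tilt,az]);z=np.array([np.cos(T)*np.cos(a),np.cos(T)*np.sin(a),-np.sin(T)])
    S=[]
    for k in range(12):
        q0=qc if k==0 else lo+(hi-lo)*rng.random(7)
        ok=True;qs=[]
        for pos in((.595,-.057,.275),(.595,.01,.2)):
            q,d,A,e,w=ik(np.array(pos),z,q0);ok&=d<.003 and np.abs(A.as_matrix()[:,2]-z).max()<.02;q0=q;qs.append(q)
        if ok:S.append((np.abs(qs[0]-qc).max(),qs,e,w))
    S.sort(key=lambda s:s[0])
    if S: print(tilt,az,len(S),round(S[0][0],1),*[np.round(x,2) for x in S[0][1]],np.round(S[0][2],2),np.round(S[0][3],2))
E
```

```text
0 25 5 4.2 [ 1.55  1.34 -1.39  2.38  3.74  0.47  1.24] [ 1.38  1.53 -1.26  2.42  3.67  0.67  1.24] [ 0.08 -0.53  0.29] [ 0.31 -0.12  0.2 ]
30 -25 10 2.5 [ 0.9   0.46 -1.36  2.4   1.97  1.09  0.16] [ 0.53  0.66 -1.18  2.41  2.02  1.37  0.16] [ 0.29 -0.19  0.7 ] [0.35 0.13 0.36]
30 25 6 4.9 [-0.73  0.6   1.42  2.34  4.38  1.32 -2.18] [-0.18  0.36  0.45  2.42  4.07  0.88 -2.18] [ 0.19 -0.01  0.79] [ 0.35 -0.11  0.36]
40 -25 11 2.1 [-0.17  0.09 -0.08  2.35  1.64  0.52  0.39] [-0.28  0.26 -0.15  2.37  1.8   0.67  0.39] [0.16 0.   0.8 ] [0.38 0.11 0.4 ]
40 0 1 3.0 [ 1.19  0.2  -1.18  2.34  2.51  0.19  0.65] [ 0.83  0.41 -1.08  2.42  2.35  0.56  0.65] [ 0.14 -0.19  0.77] [0.35 0.01 0.4 ]
50 -25 12 1.6 [-0.02  0.09 -0.2   2.22  1.08  0.48  0.83] [-0.14  0.23 -0.24  2.28  1.4   0.54  0.83] [ 0.14 -0.02  0.81] [0.41 0.1  0.44]
50 0 6 1.1 [ 0.91  0.12 -0.96  2.21  0.6   0.19  0.47] [ 0.81  0.35 -1.07  2.31  1.77  0.39  0.47] [ 0.12 -0.16  0.79] [0.39 0.01 0.44]
50 25 9 0.5 [ 0.61  0.14 -0.42  2.1  -0.83  0.46  0.47] [ 0.58  0.26 -0.58  2.2  -1.06  0.2   0.47] [ 0.11 -0.12  0.8 ] [ 0.41 -0.08  0.44]
```

```bash
cat > arc.py <<'E'
from ik import *
from h import Rt
C=np.array([.604,-.057,.195])
def pt(ang,rr,dx=-.008):
    a=np.radians(ang);return C+[dx,-rr*np.sin(a),rr*np.cos(a)]
E
python3 - <<'E'
from arc import *
qc=np.array([.68,-.34,-.29,2.24,-.48,.49,.47]);res=[]
mid=(lo+hi)/2
for tilt in(42,46,50):
 for az in(0,12,24,36):
  for roll in(-30,0,30,60):
   Rg=Rt(tilt,az,roll);z=Rg.as_matrix()[:,2];q=qc;qs=[];bad=0;
   for p in [pt(3,.062)-.1*z,pt(3,.062)]+[pt(a,.062) for a in(-20,-40,-60,-75,-90,-95)]:
    q,d,A,e,w=ik(p,z,q,Rg);bad=max(bad,d,np.linalg.norm((A.inv()*Rg).as_rotvec())*.1);qs.append(q)
   qs=np.array(qs);res.append((bad,np.abs(np.diff(qs,axis=0)).max(),np.minimum(qs-lo,hi-qs).min(),tilt,az,roll,qs))
res=[x for x in res if x[0]<.004];res.sort(key=lambda x:-x[2])
for x in res[:10]:print(np.round(x[:6],3));
for x in res[:1]:print(np.round(x[6],2))
E
```

```text
[ 0.     0.223  0.183 50.    36.    60.   ]
[ 0.     0.225  0.178 50.    36.    30.   ]
[ 0.     0.227  0.173 50.    36.     0.   ]
[  0.      0.229   0.168  50.     36.    -30.   ]
[  0.      0.228   0.08   46.     36.    -30.   ]
[ 0.     0.225  0.068 46.    36.     0.   ]
[ 0.     0.222  0.057 46.    36.    30.   ]
[0.0e+00 2.2e-01 4.7e-02 4.6e+01 3.6e+01 6.0e+01]
[  0.      0.224   0.     42.     36.    -30.   ]
[ 0.    0.22  0.   42.   36.    0.  ]
[[ 0.69  0.06 -0.3   2.04 -0.81  0.82  0.48]
 [ 0.61  0.22 -0.36  2.05 -0.88  0.6   0.53]
 [ 0.57  0.21 -0.38  2.08 -0.89  0.56  0.51]
 [ 0.55  0.22 -0.4   2.1  -0.92  0.51  0.51]
 [ 0.55  0.24 -0.43  2.12 -0.96  0.46  0.55]
 [ 0.55  0.27 -0.45  2.13 -1.    0.42  0.59]
 [ 0.57  0.3  -0.48  2.14 -1.04  0.38  0.65]
 [ 0.58  0.31 -0.49  2.15 -1.06  0.37  0.67]]
```

```bash
cat > chk.py <<'E'
from arc import *
def run(prs,rr,dx):
    qc=np.array([.68,-.34,-.29,2.24,-.48,.49,.47]);q=qc
    for k,(ang,t,az) in enumerate(prs):
        Rg=Rt(t,az,0);z=Rg.as_matrix()[:,2];p=pt(ang,rr,dx)-(.09*z if k==0 else 0)
        q,d,A,e,w=ik(p,z,q,Rg);M=Rg.as_matrix()
        cs=np.array([p-.073*z+sx*.038*M[:,0]+sy*.0425*M[:,1] for sx in(-1,1) for sy in(-1,1)])-C
        cs=cs[cs[:,0].argmax()]
        print(ang,round(d,4),"marg",round(np.minimum(q-lo,hi-q).min(),2),np.round(q,2),"corner x",np.round(cs[0],3),"r",np.round(np.hypot(cs[1],cs[2]),3),"ang",round(np.degrees(np.arctan2(-cs[1],cs[2]))))
E
python3 - <<'E'
from chk import *
for a in((46,20,50,28),(48,15,48,25),(45,10,48,30)):
    print(a);run([(3,a[0],a[1]),(3,a[0],a[1])]+[(g,a[0]+(a[2]-a[0])*f,a[1]+(a[3]-a[1])*f) for g,f in((-20,.25),(-45,.5),(-70,.75),(-92,1))],.058,-.014)
E
```

```text
(46, 20, 50, 28)
3 0.0 marg 0.2 [ 0.6  -0.04 -0.27  2.22 -1.01  0.55  1.45] corner x -0.079 r 0.215 ang 18
3 0.0 marg 0.14 [ 0.56  0.15 -0.36  2.2  -1.21  0.36  1.65] corner x -0.02 r 0.147 ang 18
-20 0.0 marg 0.16 [ 0.52  0.15 -0.36  2.19 -1.16  0.35  1.59] corner x -0.017 r 0.139 ang 9
-45 0.0 marg 0.13 [ 0.49  0.17 -0.38  2.2  -1.15  0.32  1.59] corner x -0.014 r 0.124 ang 0
-70 0.0 marg 0.11 [ 0.49  0.21 -0.41  2.2  -1.18  0.3   1.64] corner x -0.012 r 0.104 ang -7
-92 0.0 marg 0.1 [ 0.5   0.26 -0.43  2.2  -1.2   0.29  1.71] corner x -0.009 r 0.083 ang -12
(48, 15, 48, 25)
3 0.0 marg 0.2 [ 0.53 -0.07 -0.28  2.22 -0.86  0.47  1.19] corner x -0.079 r 0.216 ang 16
3 0.0 marg 0.08 [ 0.52  0.13 -0.38  2.2  -1.04  0.27  1.37] corner x -0.021 r 0.147 ang 17
-20 0.0 marg 0.08 [ 0.51  0.13 -0.4   2.2  -1.06  0.27  1.4 ] corner x -0.019 r 0.139 ang 9
-45 0.0 marg 0.06 [ 0.53  0.16 -0.46  2.21 -1.14  0.25  1.5 ] corner x -0.017 r 0.124 ang 0
-70 0.0 marg 0.03 [ 0.59  0.22 -0.54  2.22 -1.26  0.22  1.68] corner x -0.015 r 0.103 ang -7
-92 0.0 marg 0.0 [ 0.7   0.29 -0.65  2.22 -1.35  0.19  1.85] corner x -0.014 r 0.082 ang -11
(45, 10, 48, 30)
3 0.0 marg 0.13 [ 0.44 -0.11 -0.24  2.29 -0.97  0.35  1.21] corner x -0.091 r 0.211 ang 15
3 0.0019 marg 0.0 [ 0.51  0.12 -0.38  2.24 -1.35  0.19  1.6 ] corner x -0.029 r 0.146 ang 18
-20 0.0 marg 0.03 [ 0.5   0.13 -0.39  2.24 -1.32  0.23  1.62] corner x -0.024 r 0.138 ang 9
-45 0.0 marg 0.03 [ 0.5   0.16 -0.41  2.23 -1.32  0.26  1.69] corner x -0.019 r 0.123 ang 1
-70 0.0 marg 0.01 [ 0.52  0.22 -0.43  2.22 -1.34  0.29  1.8 ] corner x -0.015 r 0.103 ang -7
-92 0.0 marg 0.03 [ 0.54  0.28 -0.44  2.21 -1.32  0.32  1.89] corner x -0.01 r 0.082 ang -12
```

```bash
cat > chk2.py <<'E'
from arc import *
def follow(wps,q,rr=None,show=True,n=6):
    # wps: (pos,tilt,az,roll); interpolates; returns worst error,margin
    t0,A0,_,_=fk(P,q,sg);bad=0;mg=9;out=[]
    from scipy.spatial.transform import Slerp
    for pos,t,az,ro in wps:
        R1=Rt(t,az,ro);S=Slerp([0,1],R.concatenate([A0,R1]))
        for f in np.linspace(0,1,n+1)[1:]:
            q,d,A,e,w=ik(t0+(pos-t0)*f,None,q,S(f),reg=.05);bad=max(bad,d+.1*np.linalg.norm((A.inv()*S(f)).as_rotvec()))
        t0,A0=pos,R1;m=np.minimum(q-lo,hi-q).min();mg=min(mg,m);M=R1.as_matrix();z=M[:,2]
        cs=np.array([pos-.073*z+sx*.038*M[:,0]+sy*.0425*M[:,1] for sx in(-1,1) for sy in(-1,1)])-C
        out.append((np.round(q,2),round(m,2),round(bad,4),round(cs[:,0].max(),3),np.round(e,2)))
    if show:[print(*o) for o in out]
    return bad,mg
E
python3 - <<'E'
from chk2 import *
q=np.array([.68,-.34,-.29,2.24,-.48,.49,.47]);res=[]
for t in(20,28,36):
 for az in(-20,-30,-40):
  for ro in(0,45,90):
   z=Rt(t,az,ro).as_matrix()[:,2]
   w=[(np.array([.48,-.06,.42]),45,az,ro),(np.array([.48,-.06,.36]),t,az,ro),(pt(3,.06)-.09*z,t,az,ro)]+[(pt(a,.06),t,az,ro) for a in(3,-30,-60,-92)]
   b,m=follow(w,q,show=False,n=4);res.append((b,m,t,az,ro));
res.sort(key=lambda x:(x[0]>.004,-x[1]))
for x in res[:8]:print(np.round(x,3))
b,m,t,az,ro=res[0];z=Rt(t,az,ro).as_matrix()[:,2]
follow([(np.array([.48,-.06,.42]),45,az,ro),(np.array([.48,-.06,.36]),t,az,ro),(pt(3,.06)-.09*z,t,az,ro)]+[(pt(a,.06),t,az,ro) for a in(3,-30,-60,-92)],q)
E
```

```text
[ 1.8e-02  4.8e-02  3.6e+01 -4.0e+01  0.0e+00]
[ 2.7e-02  0.0e+00  2.0e+01 -4.0e+01  0.0e+00]
[ 2.1e-02  0.0e+00  3.6e+01 -2.0e+01  0.0e+00]
[  0.059   0.     20.    -30.      0.   ]
[  0.09   0.    20.   -30.    45.  ]
[  0.107   0.     20.    -40.     45.   ]
[  0.057   0.     28.    -20.     45.   ]
[  0.049   0.     28.    -30.     45.   ]
[ 0.1  -0.25 -0.45  2.19  0.75  0.89 -1.46] 0.07 0.0178 -0.116 [-0.11 -0.03  0.82]
[ 0.12 -0.17 -0.58  2.38  1.14  0.85 -1.95] 0.04 0.0178 -0.126 [-0.07 -0.03  0.82]
[ 0.06  0.09 -0.64  2.31  1.32  0.98 -2.2 ] 0.11 0.0178 -0.065 [ 0.07 -0.04  0.82]
[ 0.12  0.25 -0.55  2.29  1.56  0.92 -2.32] 0.13 0.0178 -0.01 [ 0.15 -0.05  0.8 ]
[ 0.06  0.29 -0.58  2.27  1.53  0.99 -2.35] 0.15 0.0178 -0.01 [ 0.17 -0.05  0.8 ]
[ 0.02  0.35 -0.59  2.27  1.55  1.04 -2.41] 0.15 0.0178 -0.01 [ 0.2  -0.04  0.79]
[-0.01  0.42 -0.58  2.28  1.6   1.08 -2.5 ] 0.14 0.0178 -0.01 [ 0.24 -0.03  0.77]
```

```bash
python3 - <<'E'
from chk2 import *
q=np.array([.68,-.34,-.29,2.24,-.48,.49,.47]);res=[]
def W(t,az,ro):
   z=Rt(t,az,ro).as_matrix()[:,2]
   return [(np.array([.50,-.06,.44]),45,az,ro),(np.array([.50,-.06,.38]),(t+45)/2,az,ro),(pt(3,.06,-.012)-.07*z,t,az,ro)]+[(pt(a,.06,-.012),t,az,ro) for a in(3,-30,-60,-92)]
for t in(20,28,35):
 for az in(-20,-28,-36):
  for ro in(-120,-90,-60,-30):
   b,m=follow(W(t,az,ro),q,show=False,n=4);res.append((b,m,t,az,ro));
res.sort(key=lambda x:(x[0]>.004,-x[1]))
for x in res[:10]:print(np.round(x,3))
for x in res[:3]:
  b,m,t,az,ro=x;print(t,az,ro);follow(W(t,az,ro),q)
E
```

```text
[ 1.3e-02  6.3e-02  3.5e+01 -3.6e+01 -3.0e+01]
[ 1.1e-02  6.1e-02  3.5e+01 -3.6e+01 -6.0e+01]
[ 9.0e-03  6.0e-02  3.5e+01 -3.6e+01 -9.0e+01]
[ 6.0e-03  6.0e-02  3.5e+01 -3.6e+01 -1.2e+02]
[ 6.0e-03  3.0e-03  2.8e+01 -3.6e+01 -1.2e+02]
[ 1.3e-02  0.0e+00  2.8e+01 -3.6e+01 -3.0e+01]
[ 9.0e-03  0.0e+00  3.5e+01 -2.8e+01 -1.2e+02]
[ 1.1e-02  0.0e+00  2.8e+01 -3.6e+01 -6.0e+01]
[ 1.1e-02  0.0e+00  3.5e+01 -2.8e+01 -9.0e+01]
[ 1.6e-02  0.0e+00  2.0e+01 -3.6e+01 -1.2e+02]
35 -36 -30
[ 0.28 -0.25 -0.55  2.14  0.67  0.81 -0.76] 0.07 0.0127 -0.104 [-0.12 -0.    0.82]
[ 0.34 -0.2  -0.67  2.3   0.97  0.71 -1.13] 0.12 0.0127 -0.108 [-0.09 -0.    0.82]
[ 0.26  0.11 -0.79  2.36  1.47  0.92 -1.72] 0.06 0.0127 -0.067 [ 0.07 -0.05  0.82]
[ 0.29  0.26 -0.72  2.33  1.67  0.92 -1.82] 0.09 0.0127 -0.02 [ 0.14 -0.08  0.8 ]
[ 0.23  0.3  -0.75  2.31  1.63  1.   -1.84] 0.11 0.0127 -0.02 [ 0.17 -0.07  0.8 ]
[ 0.18  0.36 -0.75  2.31  1.65  1.07 -1.9 ] 0.11 0.0127 -0.02 [ 0.2  -0.07  0.78]
[ 0.14  0.45 -0.74  2.32  1.71  1.12 -1.99] 0.1 0.0127 -0.02 [ 0.24 -0.07  0.76]
35 -36 -60
[ 0.24 -0.25 -0.52  2.14  0.68  
[... 438 characters left out ...]
 -0.025 [ 0.2  -0.06  0.79]
[ 0.1   0.43 -0.7   2.32  1.7   1.1  -1.47] 0.1 0.0111 -0.025 [ 0.24 -0.06  0.77]
35 -36 -90
[ 0.2  -0.25 -0.49  2.14  0.69  0.83  0.27] 0.07 0.0094 -0.099 [-0.12 -0.01  0.82]
[ 0.25 -0.2  -0.6   2.3   0.99  0.73 -0.1 ] 0.12 0.0094 -0.104 [-0.09 -0.01  0.82]
[ 0.17  0.1  -0.7   2.36  1.46  0.91 -0.68] 0.06 0.0094 -0.064 [ 0.07 -0.05  0.82]
[ 0.21  0.24 -0.63  2.33  1.66  0.9  -0.78] 0.09 0.0094 -0.018 [ 0.14 -0.07  0.81]
[ 0.15  0.28 -0.66  2.31  1.63  0.97 -0.8 ] 0.11 0.0094 -0.018 [ 0.16 -0.06  0.8 ]
[ 0.1   0.34 -0.67  2.31  1.64  1.03 -0.86] 0.11 0.0094 -0.018 [ 0.2  -0.05  0.79]
[ 0.07  0.42 -0.66  2.32  1.7   1.08 -0.95] 0.1 0.0094 -0.018 [ 0.24 -0.05  0.77]
```

```bash
python3 - <<'E'
from h import *
plan((.50,-.06,.46),Rt(45,-36,-60))
E
```

```text
t 2.35 tcp [ 0.4593 -0.1716  0.4112] z [ 0.69 -0.13 -0.71] y [ 0.68 -0.18  0.71] F [ 0.9 -0.3  0.1] q [ 0.68 -0.34 -0.29  2.24 -0.48  0.49  0.47]
row [ 0.478  0.169 -0.084] [ 0.097 -0.178 -0.494]
```

Call:
apply_moves --pt "0.1 0.03 -0.02 0.02 -0.035 -0.1" --pt "0.19 0.07 -0.03 0.04 -0.07 -0.2" --pt "0.29 0.1 -0.05 0.06 -0.11 -0.3" --pt "0.38 0.135 -0.07 0.08 -0.14 -0.4" --pt "0.48 0.17 -0.085 0.1 -0.18 -0.49"

```text
clock: 2.98
tcp_pos: [0.5, -0.0588, 0.4612]
orientation: [1.288, 1.976, -0.059]
contact_force: [1.1, 0.3, -0.6]
grip_width: -0.0002
gripper_force: 0.0
```

```bash
python3 - <<'E'
from h import *
plan((.50,-.06,.46),Rt(45,-36,-60))
from chk2 import *
t,az,ro=35,-36,-60
z=Rt(t,az,ro).as_matrix()[:,2];a=pt(3,.06,-.018)-.07*z;print(a);plan(a,Rt(t,az,ro))
plan((.50,-.06,.40),Rt(40,-36,-60))
E
```

```text
t 2.98 tcp [ 0.5    -0.0588  0.4612] z [ 0.57 -0.42 -0.71] y [0.8  0.49 0.35] F [ 1.1  0.3 -0.6] q [ 0.56 -0.28 -0.75  2.04  0.52  0.83 -0.07]
row [-0.001 -0.004  0.005] [-0.004  0.001 -0.001]
[ 0.53961045 -0.02643617  0.29506812]
t 2.98 tcp [ 0.5    -0.0588  0.4612] z [ 0.57 -0.42 -0.71] y [0.8  0.49 0.35] F [ 1.1  0.3 -0.6] q [ 0.56 -0.28 -0.75  2.04  0.52  0.83 -0.07]
row [ 0.475 -0.042  0.506] [-0.06  -0.095 -0.   ]
t 2.98 tcp [ 0.5    -0.0588  0.4612] z [ 0.57 -0.42 -0.71] y [0.8  0.49 0.35] F [ 1.1  0.3 -0.6] q [ 0.56 -0.28 -0.75  2.04  0.52  0.83 -0.07]
row [ 0.146 -0.088  0.175] [-0.032 -0.047 -0.   ]
```

Call:
apply_moves --pt "0.1 -0.01 0.1 -0.01 -0.02 0" --pt "0.19 -0.02 0.2 -0.025 -0.04 0" --pt "0.29 -0.025 0.3 -0.035 -0.06 0" --pt "0.38 -0.035 0.4 -0.05 -0.08 0" --pt "0.46 -0.04 0.49 -0.06 -0.095 0"

```text
clock: 3.6
tcp_pos: [0.5387, -0.028, 0.2995]
orientation: [1.195, 1.825, -0.054]
contact_force: [0.0, -1.9, -0.5]
grip_width: 0.0001
gripper_force: 0.0
```

```bash
python3 - <<'E'
from h import *
from chk2 import *
t,az,ro=35,-36,-60
z=Rt(t,az,ro).as_matrix()[:,2];plan(pt(3,.06,-.018)-.07*z,Rt(t,az,ro))
plan(pt(3,.06,-.018),Rt(t,az,ro))
f=r.grab_frame("wrist");cv2.imwrite("pics/w1.png",f["pixels"][:,:,::-1])
for n in("wheel_axis","valve_cap"):
    o=r.landmark_of(f,n);print(n,o[0] if o else None)
    if o:
        q=onplane(f,o[0]["point"],C+[0.0 if n=="valve_cap" else -.0,0,0],np.array([1.,0,0]))-C;print(np.round(q,3),"ang",np.degrees(np.arctan2(-q[1],q[2])))
f=r.grab_frame("scene");a=cv2.resize(f["pixels"][120:300,240:440,::-1],(666,600),interpolation=3);cv2.imwrite("pics/s1.png",a)
E
```

```text
t 3.6 tcp [ 0.5387 -0.028   0.2995] z [ 0.66 -0.48 -0.57] y [0.74 0.53 0.42] F [ 0.  -1.9 -0.5] q [ 0.67  0.2  -1.29  2.29  1.45  1.07 -1.14]
row [ 0.016 -0.001  0.01 ] [ 0.001  0.    -0.005]
t 3.6 tcp [ 0.5387 -0.028   0.2995] z [ 0.66 -0.48 -0.57] y [0.74 0.53 0.42] F [ 0.  -1.9 -0.5] q [ 0.67  0.2  -1.29  2.29  1.45  1.07 -1.14]
row [ 0.016 -0.002  0.29 ] [ 0.001  0.    -0.005]
wheel_axis {'point': [305.0, 167.2], 'conf': 0.88}
[ 0.    -0.001  0.   ] ang 81.58299671115475
valve_cap {'point': [254.0, 245.7], 'conf': 0.76}
[ 0.    -0.091  0.007] ang 85.50900690674771
```

View pics/w1.png

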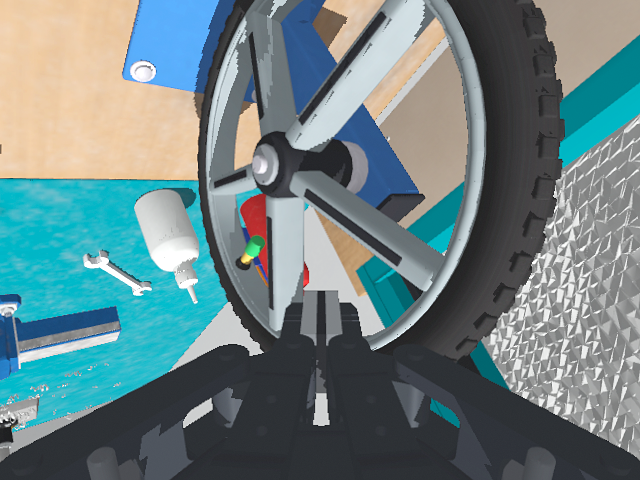

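View pics/s1.png

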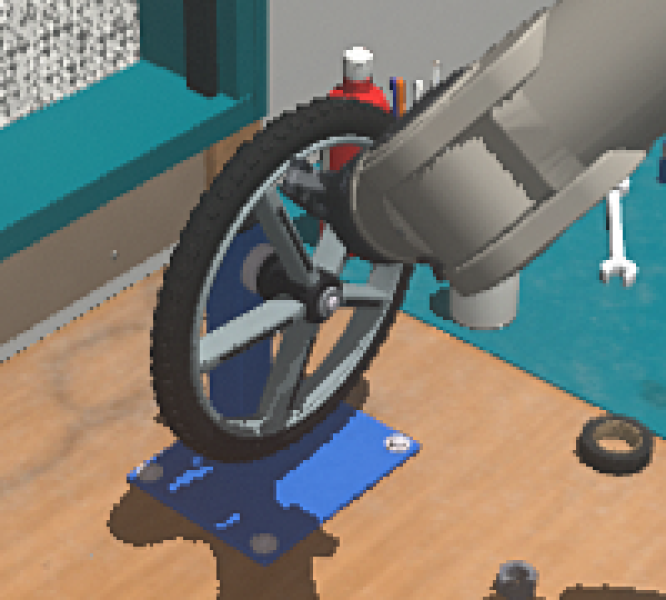

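```bash
python3 - <<'E'
from h import *
from chk2 import *
plan(pt(10,.06,-.018),Rt(35,-36,-60))
E
```

```text
t 3.8 tcp [ 0.5384 -0.0268  0.2985] z [ 0.66 -0.48 -0.58] y [0.74 0.53 0.41] F [0.5 0.8 1.2] q [ 0.67  0.2  -1.29  2.29  1.44  1.06 -1.13]
row [-0.01  -0.018  0.306] [-0.001 -0.004 -0.003]
```

Call:
apply_moves --pt "-0.01 -0.018 0.06 0 0 0" --pt "-0.01 -0.018 0.12 0 0 0" --pt "-0.01 -0.018 0.18 0 0 0" --pt "-0.01 -0.018 0.24 0 0 0" --pt "-0.01 -0.018 0.3 0 0 0"

```text
clock: 4.42
tcp_pos: [0.5861, -0.0684, 0.2602]
orientation: [1.193, 1.823, -0.056]
contact_force: [-0.5, -0.0, -0.3]
grip_width: -0.0001
gripper_force: 0.0
```

```bash
cat > nxt.py <<'E'
import sys
from h import *
from chk2 import *
def arc(angs,rr=.06,dx=-.018,t=35,az=-36,ro=-60):
    s=r.get_obs();R0=R.from_rotvec(s["orientation"]);p=s["tcp_pos"]-C
    print("t",round(s["clock"],2),"rel",np.round(p,4),"ang",round(np.degrees(np.arctan2(-p[1],p[2])),1),"r",round(np.hypot(p[1],p[2]),4),"F",np.round(s["contact_force"],1),"q",np.round(s["joints"],2))
    for a in angs:
        d=R0.inv().apply(pt(a,rr,dx)-s["tcp_pos"])/.25;w=(R0.inv()*Rt(t,az,ro)).as_rotvec()/(np.pi/2)
        print(a,np.round(d,3),np.round(w,3))
def valve(cam="wrist"):
    f=r.grab_frame(cam);o=r.landmark_of(f,"valve_cap")
    if not o: print(cam,"no valve");return f
    q=onplane(f,o[0]["point"],C,np.array([1.,0,0]))-C;print(cam,o[0]["conf"],"valve ang",np.degrees(np.arctan2(-q[1],q[2])),"r",np.hypot(q[1],q[2]),o[0]["point"]);return f
E
python3 - <<'E'
from nxt import *
arc((2,-6,-14,-22,-30));valve()
E
```

```text
t 4.42 rel [-0.0179 -0.0114  0.0652] ang 10.0 r 0.0662 F [-0.5 -0.  -0.3] q [ 0.63  0.37 -1.17  2.27  1.65  1.11 -1.2 ]
2 [ 0.041  0.011 -0.006] [ 0.001  0.002 -0.004]
-6 [ 0.065  0.028 -0.022] [ 0.001  0.002 -0.004]
-14 [ 0.092  0.043 -0.034] [ 0.001  0.002 -0.004]
-22 [ 0.122  0.056 -0.044] [ 0.001  0.002 -0.004]
-30 [ 0.153  0.065 -0.05 ] [ 0.001  0.002 -0.004]
wrist 0.81 valve ang 85.81706627057726 r 0.0883221608618563 [239.4, 268.3]
```

Call:
apply_moves --pt "0.04 0.011 -0.006 0 0 0" --pt "0.065 0.028 -0.022 0 0 0" --pt "0.092 0.043 -0.034 0 0 0" --pt "0.122 0.056 -0.044 0 0 0" --pt "0.153 0.065 -0.05 0 0 0"

```text
clock: 5.15
tcp_pos: [0.585, -0.0254, 0.2429]
orientation: [1.195, 1.83, -0.055]
contact_force: [0.0, -3.3, 0.9]
grip_width: 0.0003
gripper_force: 1.4
```

```bash
python3 - <<'E'
from nxt import *
arc((-36,-42,-48,-54,-60));valve()
E
```

```text
t 5.15 rel [-0.019   0.0316  0.0479] ang -33.4 r 0.0574 F [ 0.  -3.3  0.9] q [ 0.5   0.44 -1.16  2.26  1.63  1.23 -1.26]
-36 [ 0.008  0.012 -0.006] [-0.    -0.002 -0.004]
-42 [ 0.033  0.016 -0.006] [-0.    -0.002 -0.004]
-48 [ 0.058  0.018 -0.004] [-0.    -0.002 -0.004]
-54 [ 0.083  0.018 -0.001] [-0.    -0.002 -0.004]
-60 [0.107 0.016 0.005] [-0.    -0.002 -0.004]
wrist no valve
```

Call:
apply_moves --pt "0.008 0.012 -0.006 0 0 0" --pt "0.033 0.016 -0.006 0 0 0" --pt "0.058 0.018 -0.004 0 0 0" --pt "0.083 0.018 -0.001 0 0 0" --pt "0.107 0.016 0.005 0 0 0"

```text
clock: 5.88
tcp_pos: [0.5858, -0.0055, 0.2246]
orientation: [1.195, 1.83, -0.055]
contact_force: [-1.3, -2.2, 2.1]
grip_width: 0.0
gripper_force: 1.3
```

```bash
python3 - <<'E'
from nxt import *
arc((-64,-68,-72,-76,-80));valve();valve("scene");valve("top")
E
```

```text
t 5.88 rel [-0.0182  0.0515  0.0296] ang -60.1 r 0.0594 F [-1.3 -2.2  2.1] q [ 0.42  0.5  -1.14  2.26  1.64  1.29 -1.31]
-64 [0.016 0.    0.004] [-0.    -0.002 -0.003]
-68 [ 0.032 -0.003  0.009] [-0.    -0.002 -0.003]
-72 [ 0.047 -0.006  0.016] [-0.    -0.002 -0.003]
-76 [ 0.061 -0.01   0.023] [-0.    -0.002 -0.003]
-80 [ 0.075 -0.015  0.03 ] [-0.    -0.002 -0.003]
wrist no valve
scene 0.48 valve ang 35.05839452012498 r 0.08673176060494674 [341.0, 173.6]
top no valve
```

Call:
apply_moves --pt "0.016 0 0.004 0 0 0" --pt "0.032 -0.003 0.009 0 0 0" --pt "0.047 -0.006 0.016 0 0 0" --pt "0.061 -0.01 0.023 0 0 0" --pt "0.075 -0.015 0.03 0 0 0"

```text
clock: 6.8
tcp_pos: [0.5859, 0.0019, 0.2056]
orientation: [1.195, 1.83, -0.055]
contact_force: [-2.0, -1.9, 2.4]
grip_width: 0.0003
gripper_force: 1.3
```

```bash
python3 - <<'E'
from nxt import *
arc((-82,-84,-86,-88,-90));f=valve();valve("scene");valve("top")
cv2.imwrite("pics/w2.png",f["pixels"][:,:,::-1])
E
```

```text
t 6.8 rel [-0.0181  0.0589  0.0106] ang -79.8 r 0.0598 F [-2.  -1.9  2.4] q [ 0.38  0.55 -1.12  2.26  1.67  1.33 -1.36]
-82 [ 0.008 -0.002  0.004] [-0.    -0.002 -0.003]
-84 [ 0.014 -0.005  0.009] [-0.    -0.002 -0.003]
-86 [ 0.021 -0.008  0.013] [-0.    -0.002 -0.003]
-88 [ 0.027 -0.012  0.018] [-0.    -0.002 -0.003]
-90 [ 0.033 -0.015  0.022] [-0.    -0.002 -0.003]
wrist no valve
scene 0.51 valve ang 15.660689035823834 r 0.08824722349739453 [334.5, 172.8]
top no valve
```

View pics/w2.png

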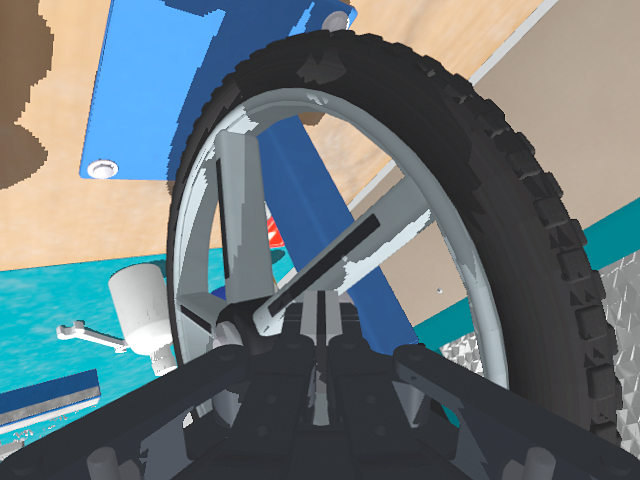

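Call:
apply_moves --pt "0.008 -0.002 0.004 0 0 0" --pt "0.014 -0.005 0.009 0 0 0" --pt "0.021 -0.008 0.013 0 0 0" --pt "0.027 -0.012 0.018 0 0 0" --pt "0.033 -0.015 0.022 0 0 0"

```text
clock: 7.72
tcp_pos: [0.586, 0.0027, 0.1953]
orientation: [1.195, 1.829, -0.056]
contact_force: [0.5, -1.6, 2.6]
grip_width: -0.0004
gripper_force: 1.3
```

```bash
python3 - <<'E'
from nxt import *
f=r.grab_frame("wrist")
arc((-91,-92,-93,-94,-96));valve("scene");valve("scene")
im=f["pixels"];cv2.imwrite("pics/w3.png",im[:,:,::-1])
# inlay: dark pixels between hub and rim on pushed spoke
for u,v in((378,217),):
    q=onplane(f,(u,v),C+[-.018,0,0],np.array([1.,0,0]))-C;print("(old-pixel)",np.round(q,3))
E
```

```text
t 7.78 rel [-0.0181  0.0598 -0.0001] ang -90.1 r 0.0598 F [-0.5 -0.2  0.7] q [ 0.36  0.58 -1.1   2.27  1.69  1.35 -1.38]
-91 [ 0.003 -0.001  0.002] [-0.001 -0.002 -0.003]
-92 [ 0.006 -0.003  0.005] [-0.001 -0.002 -0.003]
-93 [ 0.009 -0.004  0.007] [-0.001 -0.002 -0.003]
-94 [ 0.012 -0.006  0.01 ] [-0.001 -0.002 -0.003]
-96 [ 0.017 -0.01   0.015] [-0.001 -0.002 -0.003]
scene 0.64 valve ang -120.84773479348691 r 0.0025725241259514225 [327.4, 205.6]
scene 0.45 valve ang 7.7621070352877695 r 0.09013594522973231 [331.5, 173.1]
(old-pixel) [-0.018  0.107 -0.013]
```

View pics/w3.png

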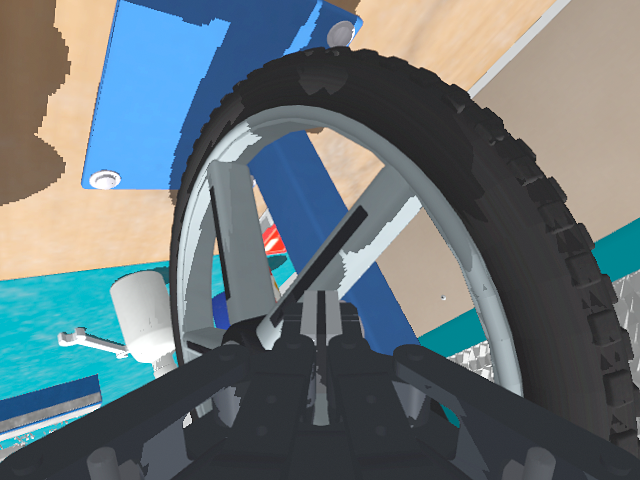

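Call:
apply_moves --pt "0.003 -0.001 0.002 0 0 0" --pt "0.006 -0.003 0.005 0 0 0" --pt "0.009 -0.004 0.007 0 0 0" --pt "0.012 -0.006 0.01 0 0 0" --pt "0.015 -0.008 0.013 0 0 0"

```text
clock: 8.6
tcp_pos: [0.5861, 0.0027, 0.1899]
orientation: [1.195, 1.83, -0.056]
contact_force: [-2.3, -0.8, 3.8]
grip_width: 0.0001
gripper_force: 1.6
```

```bash
python3 - <<'E'
from nxt import *
arc((-91,-85,-80));[valve("scene") for i in range(3)]
f=r.grab_frame("wrist")
im=f["pixels"];cv2.imwrite("pics/w4.png",im[:,:,::-1])
s=r.get_obs();R0=R.from_rotvec(s["orientation"]);z=R0.as_matrix()[:,2]
for b in(.03,.06,.1):
    print(np.round(R0.inv().apply(pt(-85,.06,-.018)-b*z-s["tcp_pos"])/.25,3))
E
```

```text
t 8.6 rel [-0.0179  0.0597 -0.0051] ang -94.9 r 0.0599 F [-2.3 -0.8  3.8] q [ 0.35  0.59 -1.1   2.27  1.7   1.35 -1.39]
-91 [-0.011  0.007 -0.01 ] [-0.001 -0.002 -0.003]
-85 [-0.029  0.017 -0.024] [-0.001 -0.002 -0.003]
-80 [-0.046  0.024 -0.035] [-0.001 -0.002 -0.003]
scene 0.54 valve ang -3.2980948964413725 r 0.0924342249408355 [326.9, 174.8]
scene 0.36 valve ang -4.471141868873735 r 0.09226292349277325 [326.4, 175.2]
scene 0.39 valve ang -0.7267225528367175 r 0.08954292276942667 [328.0, 175.1]
[-0.03   0.016 -0.144]
[-0.03   0.016 -0.264]
[-0.03   0.016 -0.424]
```

Call:
apply_moves --pt "-0.015 0.009 -0.012 0 0 0" --pt "-0.03 0.016 -0.05 0 0 0" --pt "-0.03 0.016 -0.144 0 0 0" --pt "-0.03 0.016 -0.264 0 0 0" --pt "-0.03 0.016 -0.424 0 0 0"

```text
clock: 9.57
tcp_pos: [0.5189, 0.0511, 0.2588]
orientation: [1.195, 1.83, -0.055]
contact_force: [0.6, 0.1, -0.5]
grip_width: 0.0001
gripper_force: 0.0
```

```bash
python3 - <<'E'
from nxt import *
arc(());[valve("scene") for i in range(2)];f=valve();f=valve();valve("top")
cv2.imwrite("pics/w5.png",f["pixels"][:,:,::-1])
o=r.landmark_of(f,"wheel_axis");print(o)
if o:
    q=onplane(f,o[0]["point"],C,np.array([1.,0,0]))-C;print(np.round(q,3))
E
```

```text
t 9.57 rel [-0.0851  0.1081  0.0638] ang -59.5 r 0.1255 F [ 0.6  0.1 -0.5] q [ 0.35  0.39 -1.27  2.29  1.44  1.36 -1.34]
scene 0.5 valve ang -3.3730888739960827 r 0.08984422241532314 [326.9, 175.7]
scene 0.53 valve ang -4.044777618247347 r 0.09750533460389953 [326.5, 173.3]
wrist no valve
wrist no valve
top no valve
[{'point': [296.9, 270.7], 'conf': 0.59}]
[ 0.     0.001 -0.   ]
```

View pics/w5.png

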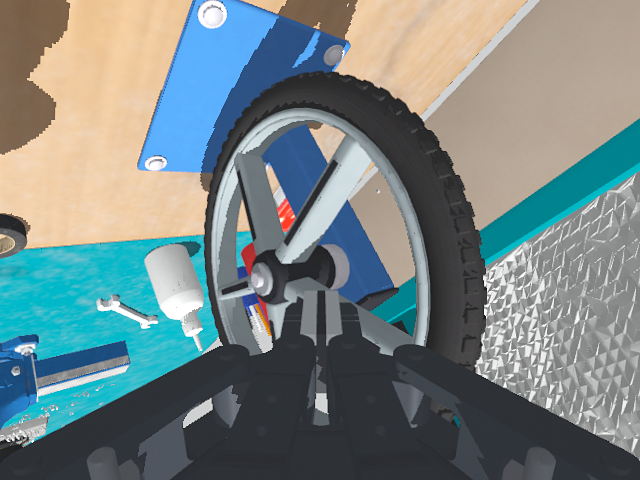

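```bash
python3 - <<'E'
from nxt import *
plan((.45,-.02,.36),Rt(35,-20,-60))
E
```

```text
t 10.12 tcp [0.5199 0.0502 0.2575] z [ 0.66 -0.48 -0.58] y [0.74 0.53 0.41] F [-0.9  0.1  0.2] q [ 0.35  0.4  -1.26  2.29  1.44  1.36 -1.34]
row [-0.456 -0.187 -0.287] [-0.127  0.071 -0.106]
```

Call:
apply_moves --pt "-0.1 -0.05 -0.08 0 0 0" --pt "-0.2 -0.1 -0.16 0 0 0" --pt "-0.3 -0.14 -0.22 0 0 0" --pt "-0.4 -0.18 -0.28 0 0 0" --pt "-0.46 -0.19 -0.29 0 0 0"

```text
clock: 10.75
tcp_pos: [0.4482, -0.0225, 0.3625]
orientation: [1.198, 1.826, -0.057]
contact_force: [-0.4, -0.4, 0.8]
grip_width: 0.0004
gripper_force: 0.0
```

```bash
python3 - <<'E'
from nxt import *
arc(());f=valve();[valve(n) for n in("wrist","scene","scene","top")]
cv2.imwrite("pics/w6.png",f["pixels"][:,:,::-1])
E
```

```text
t 10.75 rel [-0.1558  0.0345  0.1675] ang -11.6 r 0.171 F [-0.4 -0.4  0.8] q [ 0.56 -0.33 -1.02  2.35  0.93  0.72 -0.74]
wrist 0.61 valve ang 0.30302600223590137 r 0.0923568258114786 [402.0, 203.2]
wrist 0.93 valve ang 2.7040489840631405 r 0.09129452138622848 [397.1, 206.3]
scene 0.56 valve ang 3.5705434850978097 r 0.09096248127836656 [329.8, 173.6]
scene 0.59 valve ang 2.490119574588939 r 0.0941600074178932 [329.4, 172.7]
top no valve
```

View pics/w6.png

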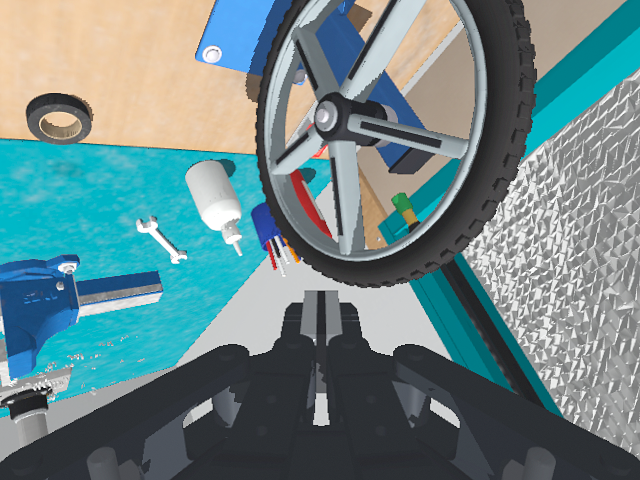

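The picture shows the green cap at about (400, 200), which puts the valve within roughly 2° of straight up. The arm is clear of the wheel.

```bash
python3 -c "
from bench import r
print(r.hand_in())"
```

```text
the job is handed in; nothing more can be done
None
```

I turned the wheel about 86° counter-clockwise with one gentle push on a single spoke; the valve stood within about 4° of twelve o'clock (limit 7°), the arm was clear of everything, and I handed the job in at about 11 s, with no verdict returned.

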